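Seat the marble slab in the serving board and latch it

ROBOT

A 7-joint arm with a two-finger parallel gripper is mounted at the origin on the work surface. World frame = base frame: x ahead of the robot, y to its left, z up, the work surface at z = 0. Lengths are in mm, angles in rad, forces in N, time in s.
With the tool pointing down it reaches from about 400 to 875 mm from the base axis. Payload 4.4 kg.
Tool frame: the origin (TCP) lies midway between the tips of the shut fingers; the grasp point (between the pads) lies 19 mm behind it; z points along the fingers, y is the line along which they close (so a half turn about z gives the same grasp; the last joint's range is limited). The gripper opens to 85 mm and grips with 20 to 120 N. Pads are 22 mm wide; open, the fingers measure 114 mm over their backs; the gripper's body (76 mm by 85 mm) begins 54 mm behind the grasp point. The pads swing forward as they close: fully open they stand 13 mm farther back than shut.
Start: joints at [1.075, 0.628, 0.038, 1.517, -0.027, 0.996, -0.02], TCP at [270.876, -590.884, 231.313] pointing down, gripper open.
Joint ranges: [-3.06, 3.06], [-0.37, 2.12], [-1.25, 1.32], [0.18, 2.47], [-1.1, 4.24], [0.23, 1.98], [-2.94, 2.94]. Speed limits (rad/s): [2.57, 2.57, 3.14, 3.14, 3.14, 3.14, 3.14].

INTERFACE

Orientations are given as [roll, pitch, yaw] about the fixed x, y, z axes, in that order (R = Rz(yaw) Ry(pitch) Rx(roll)).
In Python, from cell import ctrl gives the robot as it stands.
- The arm moves only by the shell command python3 -m crank 'ROWS' [OPENING]. ROWS is JSON, a list that holds one entry, the list of rows, each a list of 4 numbers: the shift along the tool's x, y, z normalised to -1 to 1, where 1 is 2.5 cm, then the turn about the tool's z normalised to -1 to 1, where 1 is 0.08 rad. In form: [[[dx, dy, dz, turn], ...]]. A call has 1 to 12 rows; each row shifts and turns the commanded pose from where the row before left it, along the tool's axes as they then stand; what a row does not reach is not made up. A row lasts 1/12 s, in which the tool goes at most 41.7 mm and 7.16 degrees, less where a joint would pass 70% of its speed; a pose out of reach is approached as far as the arm can. A call with a number of a shift or a turn outside -1 to 1 is refused whole. A call with a gripper value outside its range is refused whole. OPENING is the closure, from -1 (fully open) to 1 (shut), set as the call begins (- or left out, the last holds). The fingers move at their own pace and stop on an object; the grip force is fixed at half the most. Time passes only in rows, so rows that do not move let the fingers close. It gives the time, the measured TCP pose, the force, the opening and the grip force at its end, in the units of the state.
- ctrl.read_state(): the state, without advancing time (a new reading comes with each control period).
- ctrl.get_image(name): name is "side" or "top" or "wrist"; returns a dict with "img" (400x640x3 uint8, red, green, blue), "intrinsics" (3x3 intrinsics, pixels), "dist" ([k1, k2, p1, p2, k3] as OpenCV has them; the pictures are not rectified), "extrinsics" (4x4, takes a point from camera to world coordinates). Camera axes: x right, y up, looking along -z (the intrinsics and any distortion apply to the point x, -y, -z); pixel columns grow to the right and rows downward; lengths in mm; the calibration is good to about 2 mm. A picture is of the moment at which its call begins. There is no depth.
- ctrl.finish_job(): hands the job in; it is judged then, once.
Trained networks look in the newest picture that a camera, given by its name, has taken for a name from the list of things; names that differ only in an ending like _2 or _b are one class to them, and where a whole thing is asked for, a point or a joint stands for the part that bears it (a point fixed in the world has none). Each returns a list of dicts, best first, with "confidence" (0 to 1); they miss things now and then, are a little off and sometimes report something else, mostly with a low value. They report only what shows in the picture. A call takes as long as a camera call. They do not tell look-alikes from the thing itself.
- ctrl.find_in(camera, target): "position" ([row, column] in pixels, amid what is visible of it).
- ctrl.trace(camera, target): "mask" (400x640 bool, what is visible of it) and "position" ([row, column] in pixels, amid what is visible of it).
- ctrl.place_of(camera, target): "position" ([row, column] in pixels: a listed point, or the origin of a listed thing).
The state is a dict: "clock": time; "qpos": joint angles; "qd": joint speeds; "tau": joint torques, N m; "eef_pos": TCP position; "tool_rot": TCP orientation; "force": force on the tool from outside, world axes, zero at the start; "torque": the same for the moment, N m; "width": finger opening in mm; "gripper_force": force on a finger pad.
Only numpy, scipy, OpenCV 4.12 (cv2) and the standard library are available. Lean on these libraries where they do the work, as an engineer would, in place of code of your own. Each camera call takes 0.05 s, during which the arm holds its last target. There are 200 camera calls.

TASK

Put the serving board together: slide the loose marble slab over the board (the rail will guide it) until it drops fully home and lies flat in the recess, then push the steel latch all the way across so that it holds the slab down. Keep the slab on the board without picking it up, and leave the other kitchen things where they are.

Things in the scene. Friction and masses are not known exactly. Their poses are not given: they have to be found in the camera images.
- board: Fixed light-wood serving board, 200 mm (its x) by 350 mm (its y). Origin: centre of its underside, on the counter; x points away from the robot, y to its left (within 0.25 rad), z up. The flat deck is 20 mm above the counter. The end from y = -175 to +15 mm is a plain landing (deck from x = -100 to +82 mm); the strip x = -100 to -23 mm beside the recess carries the latch.
- rail (a point): Point on the inner face of the darker wooden rail along the board's whole far side (board x = +82 mm), at deck height, mid-length of the landing (board y = -80 mm). The rail is straight along the board's y, 18 mm thick, its top 34 mm above the counter (14 mm above the deck). The landing has no rim on its other sides.
- recess (a point): Centre of the floor of the rectangular recess: board x = +29.5, y = +87.5 mm, 8 mm above the counter (12 mm below the deck). Axes as the board's. The recess measures 105 mm (x, from -23 to +82 in the board; the far wall is the rail) by 145 mm (y, from +15 to +160 in the board). An end stop as high as the rail closes it at y = +160 mm; no rim on the landing side.
- slab: Loose pale marble slab, 100 (its x) by 140 (its y) by 18 mm, 0.55 to 0.85 kg, lying on the landing up to 0.4 rad askew; too wide to grip. Origin: centre of its underside. 5 mm smaller than the recess each way. Pushed along the rail in the board's +y, its leading end dips into the recess and the trailing end drops in last. Seated, its top is 6 mm above the deck. Pushing it takes 3 to 8 N.
- latch (a joint): Travel in m of the steel latch bar (64 x 36 x 8 mm, underside 29 mm above the counter): 0 drawn back, clear of the recess; 0.040 fully across. It slides in the board's +x over the middle of the slab's near long edge, 3 mm above a seated slab; a slab that is not down blocks it. Starts at 0 to 0.008, stays where it is left, needs about 2 N. Wooden guides beside it reach 34 mm above the counter.
- latch_knob (a point): Centre of the top of the dark upright knob on the latch bar: a post 20 mm across standing from 37 to 69 mm above the counter. It moves with the latch: board x = -82 mm plus the latch travel, y = +87.5 mm. Axes as the board's.
- mill: Bystander: dark wooden pepper mill, 126 mm tall, 52 mm across, standing off the recess end of the board, on the robot's side; origin at the centre of its foot
- oil: Bystander: green glass oil bottle, 210 mm tall, 60 mm across, standing off the landing end of the board; origin at the centre of its foot
- jar: Bystander: amber glass jar with a steel lid, 90 mm tall, 72 mm across, behind the rail; origin at the centre of its foot
- mug: Bystander: blue mug, 90 mm tall, 80 mm across, standing off the landing end of the board; origin at the centre of its foot
- bowl: Bystander: white bowl, 50 mm tall, 116 mm across, off the recess end of the board; origin at the centre of its foot
- coaster: Bystander: round cork coaster, 96 mm across, 10 mm thick, lying on the counter on the robot's side of the board; origin at the centre of its underside
- spoon: Bystander: wooden spoon lying on the counter beyond the bowl; origin at its underside
Mind the look-alikes: they are no part of the job. What is meant by the slab is not purple or yellow, and is the larger of those in its own colour.

How it is judged (in metres and radians):
On the way, in this order (a step that is already met when the one before it is completed fails the run):
1. the slab lies flat and square on the floor of the recess, the latch still drawn back (horizontal distance between slab and recess below 0.007 m and z of slab in the frame of recess between -0.003 and 0.003 m and angle between slab's own z axis and vertical below 0.03 rad and angle between the y axis of slab and the y axis of board, either way round below 0.06 rad and linear speed of slab below 0.01 m/s and value of joint latch below 0.015 m), for 0.2 s.
2. the latch is pushed all the way across (value of joint latch above 0.034 m), for 0.2 s.
At the end, for the whole second after the job is handed in: The slab is at rest in the recess: its centre within 7 mm of the recess centre, its underside within 3 mm of the recess floor, tilted by less than 0.03 rad and square with the board within 0.06 rad; and the latch is across by more than 34 of its 40 mm (horizontal distance between slab and recess below 0.007 m and z of slab in the frame of recess between -0.003 and 0.003 m and angle between slab's own z axis and vertical below 0.03 rad and angle between the y axis of slab and the y axis of board, either way round below 0.06 rad and linear speed of slab below 0.01 m/s and value of joint latch above 0.034 m); the robot touches nothing.
It fails at once if the slab is picked up or falls off the board (z of slab in the frame of board above 0.05 m or z of slab in the frame of board below 0.004 m).
It fails at once if another kitchen thing is shifted by more than 30 mm or knocked over (distance of any of mill, oil, jar, mug, bowl, coaster, spoon from where it was at the start of the episode above 0.03 m or angle between any of mill, oil, jar, mug's own z axis and vertical above 0.5 rad).
It also fails if it takes over 56 s, if anything falls off the work surface, if the arm or the gripper's body presses on something with over 40 N, if the wrist force passes 120 N, or if a joint passes its speed limit or range.

## Working session

There is one attempt and no reset: what is moved stays moved. The work goes in short steps, Python scripts to look and compute and a shell command to move; the robot and the scene stay as the last step left them, time stands still between calls to the robot, and variables do not carry over. Pictures are saved under pics/ and viewed, at most 10 in all, crops included, and the job is handed in when it is done.

```bash
mkdir -p pics; ls; cat > h.py <<'E'
from cell import ctrl
import numpy as np, cv2
def ray(c,px):
    K=np.array(c["intrinsics"],float);d=np.array(c["dist"],float);T=np.array(c["extrinsics"],float)
    u=cv2.undistortPoints(np.array([[[px[1],px[0]]]],float),K,d)[0,0]
    v=T[:3,:3]@np.array([u[0],-u[1],-1.]);return T[:3,3],v
def atz(c,px,z):
    o,v=ray(c,px);return o+v*(z-o[2])/v[2]
def tri(rs):
    A=np.zeros((3,3));b=np.zeros(3)
    for o,v in rs:
        v=v/np.linalg.norm(v);P=np.eye(3)-np.outer(v,v);A+=P;b+=P@o
    return np.linalg.solve(A,b)
def proj(c,p):
    K=np.array(c["intrinsics"],float);d=np.array(c["dist"],float);T=np.array(c["extrinsics"],float)
    q=T[:3,:3].T@(np.array(p)-T[:3,3]);q=np.array([[[q[0],-q[1],-q[2]]]])
    return cv2.projectPoints(q,np.zeros(3),np.zeros(3),K,d)[0][0,0][::-1]
E
python3 - <<'E'
from h import *
np.set_printoptions(precision=1,suppress=True)
s=ctrl.read_state();print(s["clock"],s["eef_pos"],s["tool_rot"],s["force"])
cs={}
for n in("top","side"):
    c=cs[n]=ctrl.get_image(n);cv2.imwrite(f"pics/{n}0.png",c["img"][:,:,::-1])
    for t in("board","rail","recess","slab","latch_knob","mill","oil","jar","mug","bowl","coaster","spoon"):
        print(n,t,[(np.round(r["position"]),round(r["confidence"],2),atz(c,r["position"],{"rail":20,"recess":8,"slab":20,"latch_knob":69}.get(t,0))[:2]) for r in ctrl.place_of(n,t)[:4]])
E
```

```text
pics
0.0 [ 270.6 -590.3  230.4] [-3.1  0.   0.4] [-0.6 -0.3 -0.1]
top board []
top rail [(array([161., 386.]), 0.6, array([ 676.4, -146.3]))]
top recess []
top slab [(array([276., 393.]), 0.78, array([ 293.4, -190.8])), (array([162., 448.]), 0.74, array([ 690.4, -356.8])), (array([291., 448.]), 0.63, array([ 259.6, -372. ])), (array([162., 387.]), 0.27, array([ 676. , -150.1]))]
top latch_knob [(array([182., 279.]), 0.69, array([564. , 202.7])), (array([188., 379.]), 0.65, array([ 568.7, -122.2])), (array([185., 327.]), 0.54, array([564.9,  46.7]))]
top mill [(array([186., 203.]), 0.72, array([543.4, 467. ])), (array([183., 274.]), 0.6, array([574.7, 227.4]))]
top oil [(array([204., 445.]), 0.57, array([ 549.6, -357.8]))]
top jar [(array([137., 362.]), 0.67, array([761.3, -60.7]))]
top mug [(array([232., 433.]), 0.91, array([ 452.2, -320.6]))]
top bowl [(array([154., 280.]), 0.78, array([677.6, 217.3]))]
top coaster [(array([222., 333.]), 0.61, array([458.4,  17.4]))]
top spoon [(array([185., 203.]), 0.54, array([548.2, 468.3]))]
side board [(array([196., 308.]), 0.7, array([616.4, -
[... 337 characters left out ...]
array([ 577.7, -124.1])), (array([174., 437.]), 0.78, array([ 269.8, -353.6]))]
side latch_knob [(array([208., 306.]), 0.76, array([556.6,  55.9]))]
side mill [(array([256., 274.]), 0.91, array([574. , 219.8]))]
side oil [(array([153., 365.]), 0.75, array([ 548.8, -358.1]))]
side jar [(array([181., 275.]), 0.59, array([752. , -64.2]))]
side mug [(array([168., 384.]), 0.86, array([ 452.6, -312.7]))]
side bowl [(array([246., 246.]), 0.87, array([669.1, 226.1])), (array([181., 329.]), 0.42, array([ 588.1, -154.5]))]
side coaster [(array([225., 338.]), 0.65, array([466.5,  15.3]))]
side spoon [(array([332., 232.]), 0.67, array([532.9, 485.7])), (array([198., 307.]), 0.55, array([613. , -46.4]))]
```

View pics/top0.png

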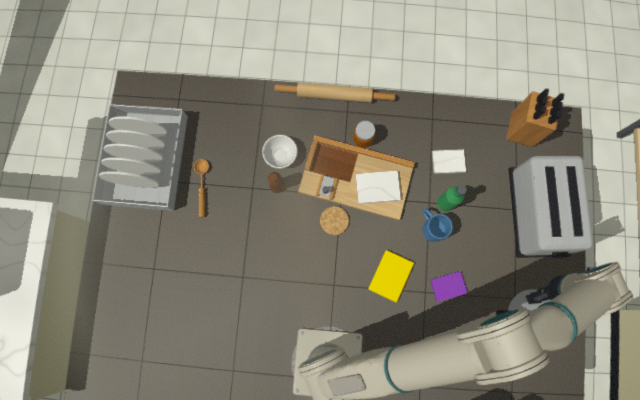

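View pics/side0.png

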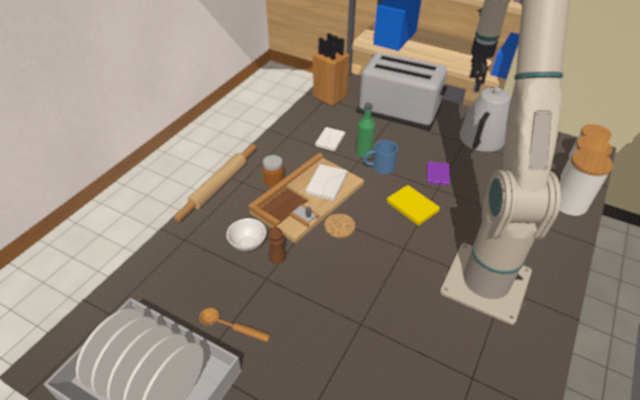

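Top view: the white slab lies on the board's landing at about (188,378), recess at (160,333), knob at (185,327). The small white tile at (162,448) and the yellow and purple ones are look-alikes. The side view agrees, with the slab at (183,328) and the knob at (211,308).

```bash
cat >> h.py <<'E'
from scipy.spatial.transform import Rotation as R
def go(target,yaw=None):
    s=ctrl.read_state();Rm=R.from_euler("xyz",s["tool_rot"]).as_matrix()
    d=Rm.T@(np.array(target)-np.array(s["eef_pos"]))/25
    print("tool delta units",np.round(d,2),"turn units",None if yaw is None else round(-(yaw-s["tool_rot"][2])/.08,2),"norm",np.round(np.linalg.norm(d),2))
E
python3 - <<'E'
from h import *
s=ctrl.read_state();print(np.round(s["tool_rot"],4))
c=ctrl.get_image("wrist");T=np.array(c["extrinsics"]);Rm=R.from_euler("xyz",s["tool_rot"]).as_matrix()
print("cam in tool",np.round(Rm.T@(T[:3,3]-s["eef_pos"]),1),"look",np.round(Rm.T@-T[:3,2],2),"up",np.round(Rm.T@T[:3,1],2));print(np.round(c["intrinsics"]))
go([540,-120,400],1.37)
E
python3 -m crank '[[[0,0,-1,-1],[0,0,-1,-1],[0,0,-1,-1],[0,0,-1,-1],[0,0,-1,-1],[0,0,-1,-1],[0,0,-1,-1],[0,0,0,-1],[0,0,0,-1],[0,0,0,-1],[0,0,0,-1],[0,0,0,-1]]]' 1
```

```text
[ 3.1416 -0.      0.4298]
cam in tool [  75.7    0.3 -143.1] look [-0.29  0.    0.96] up [ 0.96 -0.    0.29]
[[322.   0. 323.]
 [  0. 322. 203.]
 [  0.   0.   1.]]
tool delta units [ 17.63 -12.64  -6.75] turn units -11.75 norm 22.72
clock: 2.35
eef_pos: [270.8, -590.9, 406.4]
tool_rot: [3.142, 0.0, 1.394]
force: [0.1, 0.2, 0.0]
width: -0.3
gripper_force: 0.0
```

```bash
python3 -c "
from h import *
go([620,10,300])"
```

```text
tool delta units [26.12  9.51  4.25] turn units None norm 28.12
```

```bash
python3 -m crank '[[[1,0.37,0,0],[1,0.37,0,0],[1,0.37,0,0],[1,0.37,0,0],[1,0.37,0,0],[1,0.37,0,0],[1,0.37,0,0],[1,0.37,0,0],[1,0.37,0,0],[1,0.37,0,0],[1,0.37,0,0],[1,0.37,0,0]]]' >/dev/null
python3 -m crank '[[[1,0.37,0,0],[1,0.37,0,0],[1,0.37,0,0],[1,0.37,0,0],[1,0.37,0,0],[1,0.37,0,0],[1,0.37,0,0],[1,0.37,0,0],[1,0.37,0,0],[1,0.37,0.4,0],[1,0.37,0.6,0],[1,0.37,0.6,0]]]' >/dev/null
python3 -m crank '[[[1,0.3,0.6,0],[1,0.3,0.6,0],[0,0,0.6,0],[0,0,0.6,0],[0,0,0.3,0],[0,0,0,0],[0,0,0,0]]]'
python3 - <<'E'
from h import *
np.set_printoptions(precision=1,suppress=True)
c=ctrl.get_image("wrist");cv2.imwrite("pics/w1.png",c["img"][:,:,::-1])
import pickle;pickle.dump(c,open("w1.pkl","wb"))
for t in("rail","recess","slab","latch_knob","mill","oil","jar","mug","bowl","coaster"):
    print(t,[(np.round(r["position"]),round(r["confidence"],2),atz(c,r["position"],{"rail":20,"recess":8,"slab":20,"latch_knob":69}.get(t,0))[:2]) for r in ctrl.place_of("wrist",t)[:3]])
E
```

```text
clock: 4.93
eef_pos: [621.1, 5.3, 299.0]
tool_rot: [-3.142, 0.0, 1.389]
force: [0.6, -0.3, 0.7]
width: -0.0
gripper_force: 0.0
rail [(array([256., 380.]), 0.84, array([ 679.7, -142.7]))]
recess [(array([136., 347.]), 0.97, array([660.2,  33.9]))]
slab [(array([314., 144.]), 0.88, array([ 312.1, -174.1])), (array([250., 312.]), 0.6, array([ 584.7, -114.6]))]
latch_knob [(array([140., 259.]), 0.87, array([556.8,  53.7]))]
mill [(array([138., 347.]), 0.7, array([660.8,  30.8]))]
oil [(array([375., 319.]), 0.44, array([ 548.8, -355.9]))]
jar [(array([190., 427.]), 0.93, array([760.3, -62.6])), (array([258., 378.]), 0.33, array([ 677.2, -154.7])), (array([372., 319.]), 0.22, array([ 550.2, -350.1]))]
mug []
bowl []
coaster [(array([176., 208.]), 0.84, array([461.1,  13.9]))]
```

View pics/w1.png

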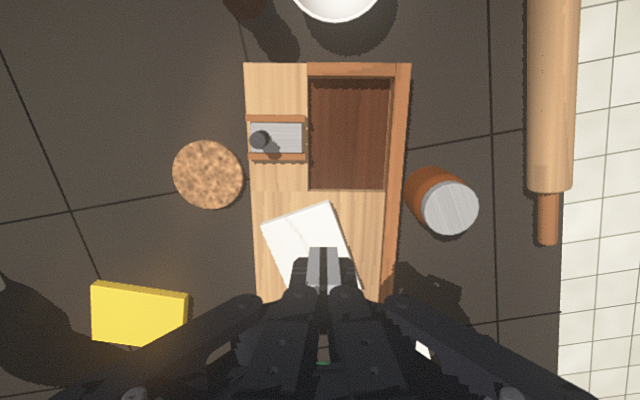

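The wrist view shows the board with recess corners at (78,308) and (189,308), knob at (140,259), and the slab partly hidden by the fingers at (240,310). I'll back up along -y for a clear second view.

```bash
python3 -m crank '[[[-0.8,0,0,0],[-0.8,0,0,0],[-0.8,0,0,0],[-0.8,0,0,0],[-0.8,0,0,0],[-0.8,0,0,0],[-0.8,0,0,0],[-0.6,0,0,0],[0,0,0,0],[0,0,0,0]]]'
cat > m.py <<'E'
from h import *
import pickle
from scipy.optimize import least_squares
np.set_printoptions(precision=1,suppress=True)
B={"rail":(82,-80,20),"recess":(29.5,87.5,8)}
def w(p,b):
    c,s=np.cos(p[2]),np.sin(p[2]);return np.array([p[0]+c*b[0]-s*b[1],p[1]+s*b[0]+c*b[1],b[2]])
def slab(c,mask,zs,guess=(100,140)):
    cs,_=cv2.findContours(mask.astype(np.uint8),cv2.RETR_EXTERNAL,cv2.CHAIN_APPROX_NONE)
    k=max(cs,key=cv2.contourArea)[:,0,:]
    P=np.array([atz(c,(q[1],q[0]),zs)[:2] for q in k],np.float32)
    return cv2.minAreaRect(P)
E
python3 - <<'E'
from m import *
c=ctrl.get_image("wrist");cv2.imwrite("pics/w2.png",c["img"][:,:,::-1]);c1=pickle.load(open("w1.pkl","rb"))
res={}
for t in("rail","recess","slab","latch_knob","jar","oil","mug"):
    r=ctrl.place_of("wrist",t);res[t]=r
    print(t,[(np.round(q["position"]),round(q["confidence"],2),atz(c,q["position"],{"rail":20,"recess":8,"slab":20,"latch_knob":69}.get(t,0))[:2]) for q in r[:3]])
m=ctrl.trace("wrist","slab")
for q in m[:3]:print("mask",q["position"],q["confidence"],q["mask"].sum(),slab(c,q["mask"],38))
pickle.dump((c,res,m),open("w2.pkl","wb"))
one={"rail":(256,380),"recess":(136,347),"latch_knob":(140,259)}
for t in one:
    if res[t]:print("tri",t,tri([ray(c1,one[t]),ray(c,res[t][0]["position"])]))
E
```

```text
clock: 6.32
eef_pos: [593.0, -147.0, 298.8]
tool_rot: [-3.142, -0.0, 1.388]
force: [-0.1, 0.4, 0.3]
width: 0.3
gripper_force: 0.0
rail [(array([146., 386.]), 0.8, array([ 678.9, -139.1]))]
recess [(array([  4., 348.]), 0.72, array([658. ,  32.8]))]
slab [(array([141., 312.]), 0.96, array([ 586.3, -114.9])), (array([225., 127.]), 0.94, array([ 310.1, -182. ])), (array([336., 156.]), 0.81, array([ 289. , -366.9]))]
latch_knob []
jar [(array([ 72., 440.]), 0.77, array([761.2, -61.9]))]
oil []
mug [(array([284., 257.]), 0.87, array([ 459. , -317.7]))]
mask [224.3, 119.1] 0.93 7264 ((314.78057861328125, -175.86570739746094), (101.30300903320312, 140.0558319091797), 69.19073486328125)
mask [328.1, 143.5] 0.93 1684 ((291.9401550292969, -332.7237243652344), (79.17240142822266, 56.343597412109375), 19.218074798583984)
mask [139.4, 306.5] 0.67 9021 ((583.4669799804688, -119.96611785888672), (99.49186706542969, 140.82777404785156), 9.526559829711914)
tri rail [ 678.2 -138.1   27. ]
tri recess [659.3  33.5   4.6]
```

View pics/w2.png

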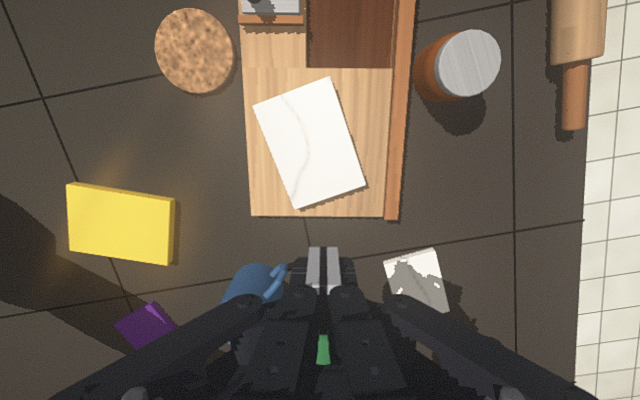

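The slab shows clear of the fingers at (141,311), with landing corners at (216,252) and (217,385) and the recess edge from (67,306) to (67,393). I'll fit the board pose to these.

```bash
cat >> m.py <<'E'
c1=pickle.load(open("w1.pkl","rb"))
E
python3 - <<'E'
from m import *
c2,res,m=pickle.load(open("w2.pkl","rb"))
O=[(c2,(216,252),(-100,-175,20)),(c2,(217,385),(82,-175,20)),(c2,(67,306),(-23,15,20)),(c2,(67,393),(82,15,20)),(c1,(64,244),(-100,175,20)),(c1,(189,308),(-23,15,20)),(c1,(190,386),(82,15,20))]
for t in B: O.append((c2,res[t][0]["position"],B[t]))
O+=[(c1,(256,380),B["rail"]),(c1,(136,347),B["recess"])]
f=lambda p:np.concatenate([proj(c,w(p,b))-np.array(x) for c,x,b in O])
s=least_squares(f,[628,-51,-.2],loss="soft_l1");print(s.x[:2],round(s.x[2],4));print(f(s.x).reshape(-1,2))
p=s.x;np.save("board.npy",p)
def loc(q):
    d=np.array(q[:2])-p[:2];c,n=np.cos(p[2]),np.sin(p[2]);return np.array([c*d[0]+n*d[1],-n*d[0]+c*d[1]])
print("recess",w(p,B["recess"]),"rail",w(p,B["rail"]),"knob0",w(p,(-82,87.5,69)),"knob seen",loc(atz(c1,(140,259),69)))
# slab four corners in board frame
r=slab(c2,m[2]["mask"],38);print("slab",loc(r[0]),"corners",[loc(q) for q in cv2.boxPoints(r)])
for px in((77,330),(186,366),(209,297),(105,254)):print(loc(atz(c2,px,38)))
for n,t in(("mug",(459,-318)),("oil",(549,-356)),("coaster",(461,14)),("jar",(761,-62))):print(n,loc(t))
E
```

```text
[615.3 -46.9] -0.1838
[[-0.3  0.3]
 [-1.2 -1.4]
 [ 0.7 -0. ]
 [ 0.8 -0.4]
 [-1.2 -1.6]
 [ 2.1 -0.3]
 [ 1.3 -0.8]
 [ 0.8  2. ]
 [-1.3  1.8]
 [-1.   1.3]
 [-0.1  0.2]]
recess [660.3  33.8   8. ] rail [ 681.3 -140.5   20. ] knob0 [550.7  54.1  69. ] knob seen [-75.7  88.3]
slab [-18.  -77.7] corners [array([-88.9, -28.6]), array([ -40.6, -160.9]), array([  52.9, -126.8]), array([4.6, 5.5])]
[5.8 3.2]
[  53.3 -128. ]
[ -36.4 -159.3]
[-85.  -28.3]
mug [-104.1 -295.1]
oil [  -8.7 -316. ]
coaster [-162.9   31.6]
jar [146.   11.8]
```

```bash
cat >> m.py <<'E'
p=np.load("board.npy")
def loc(q):
    d=np.array(q[:2])-p[:2];c,n=np.cos(p[2]),np.sin(p[2]);return np.array([c*d[0]+n*d[1],-n*d[0]+c*d[1]])
def at(): s=ctrl.read_state();print("board xy",loc(s["eef_pos"]),"z",s["eef_pos"][2],"yaw err",round(s["tool_rot"][2]-p[2]-np.pi/2,4),"F",s["force"],"t",s["clock"])
E
python3 -c "
from m import *
at();go(w(p,(-112,-60,60)),p[2]+np.pi/2)"
```

```text
board xy [  -3.6 -101.5] z 298.8423531082404 yaw err 0.0037 F [-0.6  0.5 -0.2] t 6.7667
tool delta units [ 1.7 -4.3  9.6] turn units 0.05 norm 10.62
```

```bash
python3 -m crank '[[[0.4,-0.8,0.6,0],[0.4,-0.8,1,0],[0.4,-0.8,1,0],[0.4,-0.8,1,0],[0.1,-0.8,1,0.05],[0,-0.3,1,0],[0,0,1,0],[0,0,1,0],[0,0,1,0],[0,0,0.7,0],[0,0,0.3,0],[0,0,0,0]]]'; python3 -c "
from m import *
at();go(w(p,(-112,-60,27)),p[2]+np.pi/2)"
```

```text
clock: 7.77
eef_pos: [494.2, -85.1, 57.5]
tool_rot: [-3.139, 0.0, 1.386]
force: [-0.1, -1.0, -0.3]
width: -0.3
gripper_force: 0.0
board xy [-112.1  -59.7] z 57.45260659330541 yaw err -0.0007 F [-0.1 -1.  -0.3] t 7.7667
tool delta units [-0.   0.   1.2] turn units -0.01 norm 1.22
```

```bash
python3 -m crank '[[[0,0,0.6,0],[0,0,0.6,0],[0,0.2,0,0],[0,0.2,0,0],[0,0.2,0,0],[0,0.2,0,0],[0,0.2,0,0],[0,0.2,0,0],[0,0.2,0,0],[0,0.2,0,0],[0,0,0,0]]]'; python3 -c "
from m import *
at()"; python3 -m crank '[[[0,0.2,0,0],[0,0.2,0,0],[0,0.2,0,0],[0,0.15,0,0]]]'; python3 - <<'E'
from m import *
at();c=ctrl.get_image("wrist");cv2.imwrite("pics/w3.png",c["img"][:,:,::-1])
t=ctrl.get_image("top");cv2.imwrite("pics/t3.png",cv2.resize(t["img"][120:230,280:430,::-1],None,fx=4,fy=4))
cc=ctrl.get_image("side");cv2.imwrite("pics/s3.png",cv2.resize(cc["img"][130:260,230:400,::-1],None,fx=4,fy=4))
E
```

```text
clock: 8.68
eef_pos: [534.3, -92.4, 29.6]
tool_rot: [-3.141, -0.0, 1.386]
force: [-3.0, 1.9, 4.0]
width: -0.2
gripper_force: 2.3
board xy [-71.3 -59.6] z 29.550359978976186 yaw err -0.001 F [-3.   1.9  4. ] t 8.6833
clock: 9.02
eef_pos: [551.8, -95.5, 29.4]
tool_rot: [-3.139, -0.0, 1.386]
force: [-4.1, 2.4, 6.1]
width: 0.2
gripper_force: 3.6
board xy [-53.6 -59.5] z 29.400320965149923 yaw err -0.0008 F [-4.1  2.4  6.1] t 9.0167
```

View pics/s3.png

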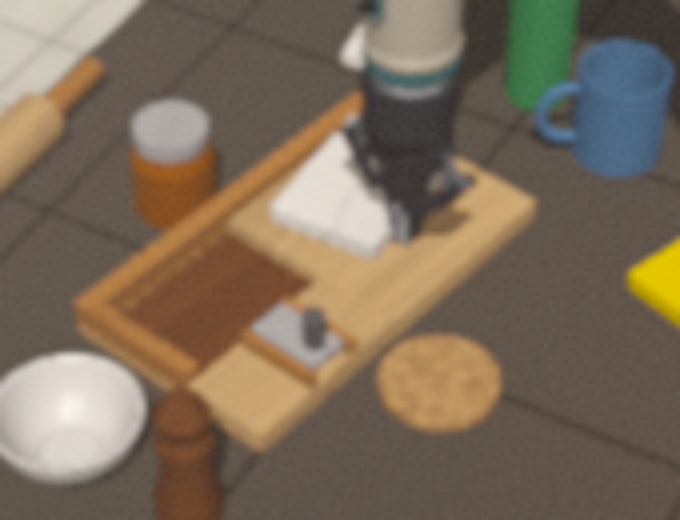

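The side view shows the finger on the slab's near edge, around crop pixel (400,225), and the slab turning towards the rail. I'll keep pushing gently.

```bash
python3 -m crank '[[[0,0.15,0,0],[0,0.15,0,0],[0,0.15,0,0],[0,0.1,0,0],[0,0,0,0]]]'; python3 -c "
from m import *
at()";  python3 -m crank '[[[0,0.1,0,0],[0,0.1,0,0],[0,0,0,0]]]'; python3 -c "
from m import *
at()"
```

```text
clock: 9.58
eef_pos: [564.4, -96.6, 29.1]
tool_rot: [-3.137, -0.001, 1.387]
force: [-7.1, 6.9, 6.9]
width: 0.2
gripper_force: 5.0
board xy [-41.  -58.1] z 29.087926814533272 yaw err 0.0002 F [-7.1  6.9  6.9] t 9.5833
clock: 9.83
eef_pos: [570.2, -97.8, 29.0]
tool_rot: [-3.139, -0.002, 1.387]
force: [-4.5, 4.8, 3.1]
width: 0.2
gripper_force: 3.4
board xy [-35.1 -58.3] z 28.950564176112575 yaw err 0.0001 F [-4.5  4.8  3.1] t 9.8333
```

```bash
for i in 1; do python3 -m crank '[[[0,0.1,0,0],[0,0,0,0]]]'; done; python3 -m crank '[[[0,0.06,0,0],[0,0,0,0]]]';python3 -m crank '[[[0,0.06,0,0],[0,0,0,0]]]'; python3 -c "
from m import *
at()"
```

```text
clock: 10.0
eef_pos: [572.5, -98.2, 28.9]
tool_rot: [-3.139, -0.002, 1.387]
force: [-5.5, 5.4, 4.3]
width: -0.2
gripper_force: 3.8
clock: 10.17
eef_pos: [572.6, -98.2, 28.8]
tool_rot: [-3.136, -0.001, 1.387]
force: [-8.1, 5.5, 7.2]
width: -0.0
gripper_force: 5.3
clock: 10.33
eef_pos: [572.7, -98.3, 28.8]
tool_rot: [-3.134, -0.001, 1.387]
force: [-9.7, 6.3, 9.4]
width: -0.1
gripper_force: 7.0
board xy [-32.5 -58.3] z 28.775166763775324 yaw err 0.0001 F [-9.7  6.3  9.4] t 10.3333
```

```bash
python3 -m crank '[[[0,-0.6,0,0],[0,-0.4,-0.6,0],[0,0,-1,0],[0,0,-1,0],[0,0,-1,0],[0,0,-1,0],[0,0,0,0]]]' 0.3; python3 -c "
from m import *
at();go(w(p,(32,-190,150)),p[2]+np.pi/2)"
```

```text
clock: 10.92
eef_pos: [556.5, -97.0, 148.9]
tool_rot: [3.13, -0.0, 1.385]
force: [1.4, -0.7, 1.1]
width: 29.9
gripper_force: 0.0
board xy [-48.7 -60. ] z 148.86002202206623 yaw err -0.002 F [ 1.4 -0.7  1.1] t 10.9167
tool delta units [-5.2  3.2 -0. ] turn units -0.03 norm 6.12
```

```bash
python3 -m crank '[[[-0.9,0.55,0,0],[-0.9,0.55,0,0],[-0.9,0.55,0,0],[-0.9,0.55,0,0],[-0.8,0.5,0,0],[-0.8,0.5,0,0],[0,0,0,0],[0,0,0,0]]]' -0.1; python3 - <<'E'
from m import *
at();s=ctrl.read_state();print(s["width"])
c=ctrl.get_image("wrist");cv2.imwrite("pics/w4.png",c["img"][:,:,::-1])
for q in ctrl.trace("wrist","slab")[:3]:
    r=slab(c,q["mask"],38);print(q["position"],q["confidence"],r,loc(r[0]),[loc(b) for b in cv2.boxPoints(r)])
go(w(p,(32,-195,40)))
E
```

```text
clock: 11.58
eef_pos: [606.9, -241.0, 143.2]
tool_rot: [3.141, 0.001, 1.382]
force: [0.2, 1.5, 0.5]
width: 47.0
gripper_force: 0.0
board xy [  27.2 -192.4] z 143.21799737697484 yaw err -0.0047 F [0.2 1.5 0.5] t 11.5833
47.04064965521395
[78.8, 324.5] 0.74 ((625.3148193359375, -158.1007080078125), (114.72992706298828, 101.46334838867188), 79.11643981933594) [  30.1 -107.5] [array([ -20.9, -164.6]), array([  80.5, -165.2]), array([ 81.2, -50.5]), array([-20.2, -49.8])]
[359.1, 32.3] 0.61 ((308.65570068359375, -340.0346374511719), (87.73997497558594, 68.51300048828125), 28.56068229675293) [-247.9 -344.3] [array([-303.6, -345.4]), array([-260.4, -398.5]), array([-192.3, -343.2]), array([-235.5, -290. ])]
[265.5, 445.7] 0.58 ((693.1723022460938, -325.2503662109375), (66.59716033935547, 73.76409149169922), 7.905303478240967) [ 127.4 -259.5] [array([  84.2, -235. ]), array([ 107.5, -305. ]), array([ 170.7, -283.9]), array([ 147.3, -213.9])]
tool delta units [-0.2  0.2  4.1] turn units None norm 4.15
```

View pics/w4.png

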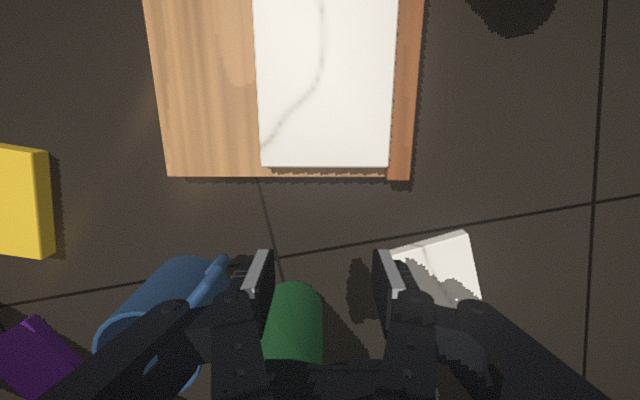

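The wrist view shows the slab flush along the rail: sides at columns 258 and 392, trailing edge at row 166, about board y = -165. Next I'll lower the parted fingers behind it.

```bash
python3 -m crank '[[[-0.15,0.2,0.7,-0.06],[0,0,0.7,0],[0,0,0.7,0],[0,0,0.7,0],[0,0,0.7,0],[0,0,0.7,0],[0,0,0.5,0],[0,0,0.1,0],[0,0,0,0]]]'; python3 - <<'E'
from m import *
at();go(w(p,(32,-150,20)),p[2]+np.pi/2)
E
```

```text
clock: 12.43
eef_pos: [610.6, -242.1, 23.1]
tool_rot: [-3.14, -0.001, 1.392]
force: [-0.2, 0.2, 0.6]
width: 47.0
gripper_force: 0.0
board xy [  31.  -192.8] z 23.1374367261533 yaw err 0.0049 F [-0.2  0.2  0.6] t 12.4333
tool delta units [1.7 0.1 0.1] turn units 0.06 norm 1.72
```

```bash
python3 -m crank '[[[0,0.04,0.1,0.06],[0.2,0,0,0],[0.2,0,0,0],[0.2,0,0,0],[0.2,0,0,0],[0.2,0,0,0],[0.2,0,0,0],[0.2,0,0,0],[0.2,0,0,0],[0.2,0,0,0],[0.2,0,0,0],[0,0,0,0]]]'; python3 - <<'E'
from m import *
at()
E
```

```text
clock: 13.43
eef_pos: [621.8, -194.0, 22.0]
tool_rot: [3.14, 0.001, 1.386]
force: [1.0, -2.5, 1.3]
width: 46.7
gripper_force: 0.9
board xy [  33.2 -143.5] z 21.987827117443434 yaw err -0.0006 F [ 1.  -2.5  1.3] t 13.4333
```

```bash
python3 -m crank '[[[0.25,0,0,0],[0.25,0,0,0],[0.25,0,0,0],[0.25,0,0,0],[0.25,0,0,0],[0.25,0,0,0],[0.25,0,0,0],[0.25,0,0,0],[0.25,0,0,0],[0.25,0,0,0],[0,0,0,0]]]'; python3 - <<'E'
from m import *
at()
E
python3 -m crank '[[[0.2,0,0,0],[0.2,0,0,0],[0.2,0,0,0],[0.2,0,0,0],[0.2,0,0,0],[0.2,0,0,0],[0.2,0,0,0],[0.2,0,0,0],[0.2,0,0,0],[0,0,0,0]]]'; python3 - <<'E'
from m import *
at();c=ctrl.get_image("wrist");cv2.imwrite("pics/w5.png",c["img"][:,:,::-1])
E
```

```text
clock: 14.35
eef_pos: [633.1, -131.8, 21.7]
tool_rot: [3.141, -0.0, 1.387]
force: [-0.0, -1.4, -0.1]
width: 47.3
gripper_force: 0.4
board xy [ 32.9 -80.3] z 21.669714751339814 yaw err -0.0003 F [-0.  -1.4 -0.1] t 14.35
clock: 15.18
eef_pos: [640.9, -86.2, 21.0]
tool_rot: [-3.141, -0.002, 1.387]
force: [0.1, -1.5, 0.0]
width: 47.3
gripper_force: 0.8
board xy [ 32.3 -34. ] z 20.97580749310588 yaw err 0.0002 F [ 0.1 -1.5  0. ] t 15.1833
```

View pics/w5.png

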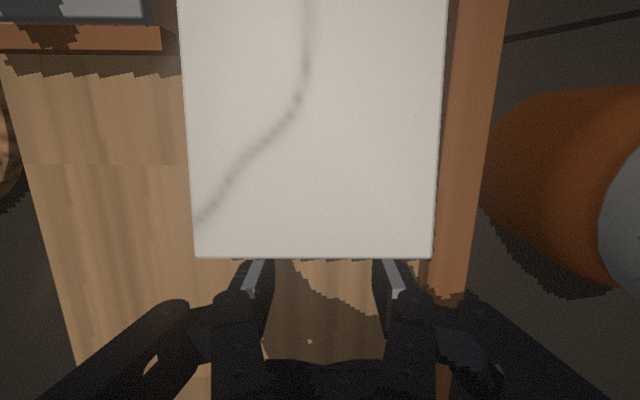

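The slab's trailing edge, at row 258, is square in front of both fingers, and its front end has dipped. Next comes the last stretch.

```bash
python3 -m crank '[[[0.15,0,0,0],[0.15,0,0,0],[0.15,0,0,0],[0.15,0,0,0],[0.15,0,0,0],[0.15,0,0,0],[0.15,0,0,0],[0.15,0,0,0],[0.1,0,0,0],[0,0,0,0]]]'; python3 - <<'E'
from m import *
at()
E
python3 -m crank '[[[0.1,0,0,0],[0.1,0,0,0],[0,0,0,0]]]'; python3 - <<'E'
from m import *
at()
E
```

```text
clock: 16.07
eef_pos: [647.2, -55.3, 21.4]
tool_rot: [3.141, -0.001, 1.387]
force: [-0.3, -0.3, -0.1]
width: 47.1
gripper_force: 0.1
board xy [32.9 -2.4] z 21.42370882491594 yaw err -0.0001 F [-0.3 -0.3 -0.1] t 16.0667
clock: 16.32
eef_pos: [648.0, -51.1, 21.3]
tool_rot: [3.141, -0.0, 1.386]
force: [-0.3, -1.8, -1.0]
width: 46.7
gripper_force: 0.7
board xy [32.9  1.8] z 21.33299498050511 yaw err -0.0008 F [-0.3 -1.8 -1. ] t 16.3167
```

```bash
python3 -m crank '[[[0.08,0,0,0],[0,0,0,0]]]'; python3 -m crank '[[[0.08,0,0,0],[0,0,0,0]]]'; python3 - <<'E'
from m import *
at();c=ctrl.get_image("wrist")
cc=ctrl.get_image("side");a=cv2.resize(cc["img"][150:250,230:350,::-1],None,fx=3.3,fy=4);b=cv2.resize(c["img"][:,:,::-1],(396,400))
cv2.imwrite("pics/w6.png",np.hstack([b,a]))
E
```

```text
clock: 16.48
eef_pos: [648.2, -49.5, 21.3]
tool_rot: [3.142, -0.0, 1.386]
force: [-0.7, -1.6, -0.9]
width: 46.9
gripper_force: 0.9
clock: 16.65
eef_pos: [648.9, -46.9, 21.4]
tool_rot: [3.141, -0.001, 1.386]
force: [0.7, 0.1, 0.2]
width: 47.1
gripper_force: 0.0
board xy [33.   6.2] z 21.417563132466388 yaw err -0.0009 F [0.7 0.1 0.2] t 16.65
```

View pics/w6.png

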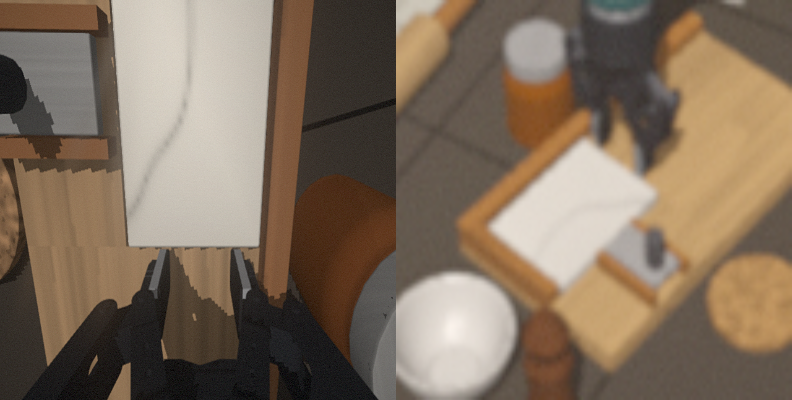

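```bash
python3 -m crank '[[[-0.5,0,0,0],[-0.5,0,-0.5,0],[-0.5,0,-1,0],[-0.5,0,-1,0],[-0.5,-0.3,-1,0],[-0.5,-0.3,-1,0],[-0.5,-0.5,-1,0],[-0.5,-0.5,-1,0],[0,-0.5,-0.5,0],[0,0,0,0]]]' 1; python3 - <<'E'
from m import *
at();c=ctrl.get_image("wrist");cv2.imwrite("pics/w7.png",c["img"][:,:,::-1])
for q in ctrl.trace("wrist","slab")[:2]:
    r=slab(c,q["mask"],26);print(q["position"],q["confidence"],r,loc(r[0]),[loc(b) for b in cv2.boxPoints(r)])
for q in ctrl.place_of("wrist","slab")[:2]:print("origin",loc(atz(c,q["position"],8)),q["confidence"])
for q in ctrl.place_of("wrist","latch_knob")[:2]:print("knob",q["position"],loc(atz(c,q["position"],69)),q["confidence"])
t=ctrl.get_image("top");
for q in ctrl.place_of("top","latch_knob")[:3]:print("knob",q["position"],loc(atz(t,q["position"],69)),q["confidence"])
go(w(p,(-116,87.5,90)),p[2]+np.pi/2)
E
```

```text
clock: 17.58
eef_pos: [577.6, -139.4, 200.6]
tool_rot: [3.137, 0.002, 1.382]
force: [0.2, 0.5, -0.8]
width: 0.2
gripper_force: 0.0
board xy [-20.2 -97.9] z 200.5669132633382 yaw err -0.005 F [ 0.2  0.5 -0.8] t 17.5833
[308.4, 460.9] 0.88 ((711.3904418945312, -310.7208557128906), (45.426631927490234, 93.97576141357422), 48.17491912841797) [ 142.7 -241.8] [array([  90.7, -236.8]), array([ 171. , -285.7]), array([ 194.6, -246.8]), array([ 114.3, -198. ])]
[29.2, 375.7] 0.78 ((651.630859375, -14.160499572753906), (47.543819427490234, 99.64260864257812), 79.20789337158203) [29.7 38.8] [array([-20.2,  15.3]), array([79.4, 14.8]), array([79.6, 62.3]), array([-20. ,  62.8])]
origin [ 143.1 -284.5] 0.82
origin [-282.2 -190.2] 0.82
knob [185.5, 325.0] [-68.5  88.3] 0.5
tool delta units [ 7.3 -3.9  4.2] turn units -0.01 norm 9.25
```

View pics/w7.png

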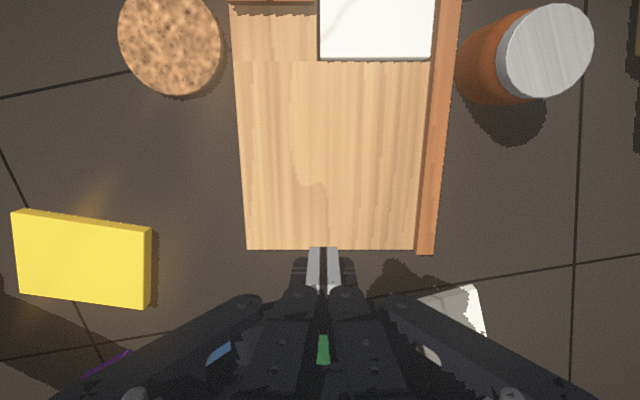

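The slab's trailing edge, at row 60, sits right by the recess edge, and its measured width fits a top at 26 mm, so it is seated. I'll check the whole outline on the way to the latch.

```bash
python3 -m crank '[[[0.9,-0.5,0,0],[0.9,-0.5,0,0],[0.9,-0.5,0,0],[0.7,-0.4,0,0],[0,0,0,0],[0,0,0,0]]]' >/dev/null; python3 - <<'E'
from m import *
at();c=ctrl.get_image("wrist");cv2.imwrite("pics/w8.png",c["img"][:,:,::-1])
for q in ctrl.trace("wrist","slab")[:3]:
    r=slab(c,q["mask"],26);print(q["position"],q["confidence"],r,loc(r[0]),[loc(b) for b in cv2.boxPoints(r)])
for q in ctrl.place_of("wrist","slab")[:3]:print("origin",loc(atz(c,q["position"],8)),q["confidence"])
for q in ctrl.place_of("wrist","latch_knob")[:2]:print("knob",q["position"],loc(atz(c,q["position"],69)),tri([ray(c1,(140,259)),ray(c,q["position"])]),q["confidence"])
go(w(p,(-116,87.5,90)),p[2]+np.pi/2)
E
```

```text
board xy [-67.6  -8.1] z 195.65948430859405 yaw err 0.0023 F [-0.1 -0.   0.8] t 18.3833
[75.1, 427.7] 0.78 ((658.5103759765625, 31.089542388916016), (134.54380798339844, 102.18729400634766), 79.56246948242188) [28.2 84.5] [array([-22.8,  17.2]), array([79.4, 17.4]), array([ 79.2, 151.9]), array([-23. , 151.7])]
[318.1, 122.1] 0.66 ((306.2471008300781, -172.1737060546875), (109.23121643066406, 140.457763671875), 68.60867309570312) [-281.  -179.7] [array([-360.2, -220.1]), array([-222.3, -246.6]), array([-201.7, -139.3]), array([-339.7, -112.8])]
origin [-286.2 -191.2] 0.79
origin [28.4 88. ] 0.63
knob [77.7, 308.6] [-78.   86.8] [554.5  53.3  58. ] 0.77
tool delta units [ 3.9 -2.   4.2] turn units -0.04 norm 6.11
```

View pics/w8.png

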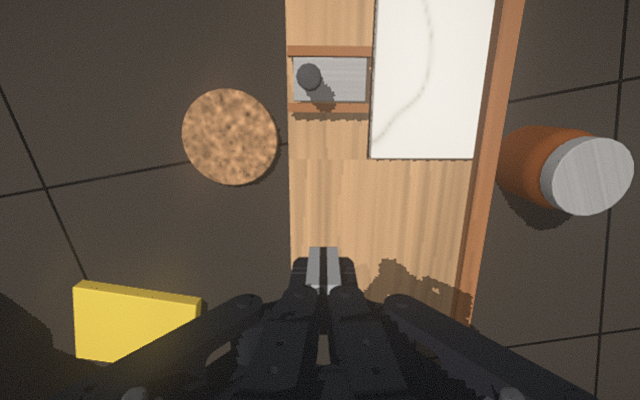

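The slab lies square in the recess, with its trailing edge at row 158 flush with the recess end, and its fitted origin is (28, 88) against the nominal (29.5, 87.5). The latch is still drawn back, with the knob at (77,308).

```bash
python3 -m crank '[[[0.8,-0.45,0,0],[0.8,-0.45,0,0],[0.8,-0.45,0,0],[0.8,-0.4,0,0],[0.6,-0.3,0,0],[0,0,0,0],[0,0,0.9,0],[0,0,0.9,0],[0,0,0.9,0],[0,0,0.8,0],[0,0,0.4,0],[0,0,0,0]]]'; python3 - <<'E'
from m import *
at();go(w(p,(-116,87.5,48)),p[2]+np.pi/2)
E
```

```text
clock: 19.58
eef_pos: [513.6, 57.0, 96.7]
tool_rot: [-3.138, 0.002, 1.384]
force: [0.1, -0.5, 0.7]
width: -0.3
gripper_force: 0.0
board xy [-119.    83.5] z 96.72485554980872 yaw err -0.0029 F [ 0.1 -0.5  0.7] t 19.5833
tool delta units [0.2 0.1 1.9] turn units -0.04 norm 1.96
```

```bash
python3 -m crank '[[[0.17,0,0.8,-0.04],[0,0,0.8,0],[0,0,0.3,0],[0,0.2,0,0],[0,0.2,0,0],[0,0.2,0,0],[0,0.2,0,0],[0,0.2,0,0],[0,0.2,0,0],[0,0.2,0,0],[0,0,0,0]]]'; python3 - <<'E'
from m import *
at()
E
python3 -m crank '[[[0,0.12,0,0],[0,0.12,0,0],[0,0.12,0,0],[0,0.1,0,0],[0,0,0,0]]]'; python3 - <<'E'
from m import *
at()
E
```

```text
clock: 20.5
eef_pos: [551.4, 56.2, 51.6]
tool_rot: [3.14, -0.001, 1.388]
force: [0.3, 0.1, -0.1]
width: 0.0
gripper_force: 0.0
board xy [-81.7  89.6] z 51.62786833438996 yaw err 0.0012 F [ 0.3  0.1 -0.1] t 20.5
clock: 20.92
eef_pos: [561.8, 54.3, 51.3]
tool_rot: [3.141, -0.0, 1.389]
force: [-0.9, 0.2, 0.6]
width: 0.1
gripper_force: 0.3
board xy [-71.1  89.6] z 51.29583029848961 yaw err 0.0017 F [-0.9  0.2  0.6] t 20.9167
```

```bash
python3 -m crank '[[[0,0.1,0,0],[0,0.1,0,0],[0,0,0,0]]]'; python3 -m crank '[[[0,0.08,0,0],[0,0.08,0,0],[0,0,0,0]]]';python3 - <<'E'
from m import *
at();c=ctrl.get_image("top")
for n in("top","side"):
    if n=="side":c=ctrl.get_image(n)
    for q in ctrl.place_of(n,"latch_knob")[:2]:print("knob",q["position"],loc(atz(c,q["position"],69)),q["confidence"])
E
```

```text
clock: 21.17
eef_pos: [565.9, 53.5, 51.2]
tool_rot: [-3.141, 0.0, 1.389]
force: [-1.4, 0.3, 1.1]
width: 0.2
gripper_force: 1.1
clock: 21.42
eef_pos: [566.1, 53.4, 51.0]
tool_rot: [-3.134, 0.002, 1.39]
force: [-10.2, 1.6, 7.2]
width: 0.2
gripper_force: 5.0
board xy [-66.7  89.6] z 50.973763489745 yaw err 0.0027 F [-10.2   1.6   7.2] t 21.4167
knob [170.9, 303.8] [ 43.5 -36. ] 0.7
knob [205.4, 296.4] [-45.2 101.3] 0.67
```

```bash
python3 -m crank '[[[0,-0.5,0,0],[0,-0.8,0,0],[0,-0.5,-1,0],[-0.8,0,-1,0],[-0.8,0,-1,0],[-0.8,0,-1,0],[-0.8,0,-1,0],[-0.5,0,-1,0],[0,0,0,0],[0,0,0,0]]]';python3 - <<'E'
from m import *
at();c=ctrl.get_image("wrist")
for q in ctrl.place_of("wrist","latch_knob")[:2]:print("knob",q["position"],loc(atz(c,q["position"],69)),q["confidence"])
for q in ctrl.trace("wrist","slab")[:3]:
    r=slab(c,q["mask"],26);print(q["confidence"],loc(r[0]),[loc(b) for b in cv2.boxPoints(r)])
for q in ctrl.place_of("wrist","slab")[:3]:print("origin",loc(atz(c,q["position"],8)),q["confidence"])
E
```

```text
clock: 22.45
eef_pos: [510.8, -31.1, 202.9]
tool_rot: [3.136, -0.001, 1.387]
force: [0.3, 0.9, 0.2]
width: 0.2
gripper_force: 0.0
board xy [-105.6   -3.6] z 202.8829873687145 yaw err -0.0005 F [0.3 0.9 0.2] t 22.45
knob [83.3, 402.9] [-39.   87.7] 0.86
0.85 [27.6 87. ] [array([-24.5,  17.4]), array([79.3, 17.1]), array([ 79.7, 156.6]), array([-24.1, 156.9])]
0.84 [-303.  -148.1] [array([-396.1, -154.3]), array([-354.2, -226.1]), array([-209.9, -141.9]), array([-251.8,  -70.1])]
0.55 [ 142.8 -217. ] [array([ 130.7, -215.6]), array([ 150.4, -226.5]), array([ 154.9, -218.4]), array([ 135.1, -207.5])]
origin [-288.1 -188.8] 0.76
origin [31.2 87.1] 0.63
```

The knob is at board x of about -40, which is full travel, and the slab is seated. The arm is clear of everything.

```bash
python3 -c "
from cell import ctrl
print(ctrl.finish_job())"
```

```text
the job is handed in; nothing more can be done
None
```

The slab measured flat and square in the recess and the latch fully across before I handed the job in at about 22 s; no bystander was touched, and the hand-in gave no verdict.

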